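Lock the bath filter bowl into its head

TASK

Take the filter bowl by the black grip of its stirrup handle, bring it in under the filter head and push it up into the mouth; feel for the slots by turning it under a light push, then twist it counter-clockwise (seen from above) against the sprung seal until it stops, let it settle down into the lock and let go. Be gentle with the plastic lugs: push and twist only lightly, and leave the small beaker, the vial and the roll of black tape alone.

Things in the scene. Friction and masses are not known exactly. Their poses are not given: they have to be found in the camera images.
- bowl_grip (a point): Centre of the black grip of the loose filter bowl, on the bowl's axis, 135 mm above its underside; the bowl stands upright on the table at first. Axes are the bowl's: z up, x from the handle's upright towards the bowl's axis. The grip is an upright block 30 mm long (x), 12 mm thick (y), 32 mm tall, free on top: pinch it across y from above.
- filter_bowl: White plastic bowl, 0.19 to 0.31 kg, 58 mm across up to 34 mm height, then a neck 48 mm across, chamfered top at 62 mm. Steel stirrup handle: an upright at x = -54 to -62 mm rises from the bowl (18 to 26 mm height) to a flat bar 10 mm wide, underside 112 mm up, that carries the grip; open on the +x side, so it reaches round and over the filter head. Origin: centre of underside.
- bowl_lugs (a point): Point on the bowl's axis, 50 mm above its underside (85 mm below bowl_grip), level with the undersides of its three lugs. The lugs are 10 mm wide and 6 mm tall, stand out of the neck to 31.5 mm from the axis, at 60, 180 and 300 degrees about z from x.
- filter_stand: Fixed stand with the filter head: a grey round housing 81 mm across, 111 to 149 mm above the table, open below. Origin on the table below the head's axis; z up, x from the head towards its post, which stands at x = 101 to 129 mm; an arm 26 mm wide joins it to the head; its foot covers x = 65 to 165 mm.
- head_mouth (a point): Point on the head's axis, 120 mm above the table, level with the ridges of the lock ring; axes as filter_stand. bowl_grip is 85 mm above it when the lugs just clear the ridges. Lifted so, the bowl turns counter-clockwise (from above) until the lugs meet solid stops 0.78 rad past mid-slot; just short of these are pockets 3 mm deep with 0.14 rad of play, where it is let down to 82 mm and locked.
- ring_underside (a point): Point on the head's axis at the flat underside of the metal lock ring: bore 52 mm, three lug slots 13 mm wide. At mid-slot the bowl's x stands at -0.40 rad (counter-clockwise from above positive) to the head's x, but the ring is clamped up to 0.36 rad off that either way and this is not measured: find the slots by feel; play about 0.06 rad either way. Lugs against it: bowl_grip 71 mm above head_mouth.
- seal_face (a point): Point on the head's axis at the underside of the unloaded seal plate, 127 mm above the table. The neck meets it when bowl_grip is 80 mm above head_mouth; it springs back with 2.4 N at first and 0.4 N more per mm, and stops hard after 10 mm.
- small_beaker: Clear open beaker, 57 mm across, 71 mm tall, a loose bystander. Origin under its centre.
- vial_2: Small white-capped vial, 25 mm across, 62 mm tall, a loose bystander. Origin under its centre.
- insul_tape: Roll of black tape lying flat, 55 mm across, 19 mm high, a loose bystander. Origin under its centre.

How it is judged:
On the way, in this order (a step that is already met when the one before it is completed fails the run):
1. the bowl is held clear of the table, centred under the head (horizontal distance between bowl_grip and head_mouth below 0.012 m and z of bowl_grip in the frame of head_mouth between 0.04 and 0.078 m), for 0.1 s.
2. the lugs have gone up through the slots and are lifted against the sprung seal, above the ridges (horizontal distance between bowl_grip and head_mouth below 0.006 m and z of bowl_grip in the frame of head_mouth above 0.0845 m), for 0.2 s.
At the end, for the whole second after the job is handed in: The bowl hangs released and at rest in the head, lugs in the pockets: bowl_grip 79.5 to 83.7 mm above head_mouth and within 6 mm of its axis, tilted less than 0.06 rad (z of bowl_grip in the frame of head_mouth between 0.0795 and 0.0837 m and horizontal distance between bowl_grip and head_mouth below 0.006 m and angle between bowl_grip's own z axis and vertical below 0.06 rad and linear speed of filter_bowl below 0.01 m/s); the robot touches nothing.
It fails at once if the bowl and the filter head press on each other with more than 40 N (contact force between filter_bowl and filter_stand above 40 N).
It fails at once if the small beaker is moved by more than 20 mm (distance of small_beaker from where it was at the start of the episode above 0.02 m).
It fails at once if the vial is moved by more than 20 mm (distance of vial_2 from where it was at the start of the episode above 0.02 m).
It fails at once if the tape roll is moved by more than 20 mm (distance of insul_tape from where it was at the start of the episode above 0.02 m).
It also fails if it takes over 72 s, if anything falls off the work surface, if the arm or the gripper's body presses on something with over 40 N, if the wrist force passes 120 N, or if a joint passes its speed limit or range.

ROBOT

A 7-joint arm with a two-finger parallel gripper is mounted at the origin on a cart in front of the work surface, level with it; the furniture and walls round the work are solid. World frame = base frame: x ahead of the robot, y to its left, z up, the work surface at z = 0. Lengths are in m, angles in rad, forces in N, time in s.
With the tool pointing down it reaches from about 0.425 to 0.875 m from the base axis. Payload 9.9 kg.
Tool frame: the origin (TCP) lies between the finger pads; the fingertips stand 19 mm ahead of it and the grasp point (between the pads) is the TCP (tcp_to_tips is the distance from the TCP to the fingertips, in m); z points along the fingers, x is the direction in which the jaws open and shut, and the axes are right-handed (so a half turn about z gives the same grasp; the last joint's range is limited). The gripper opens to 85 mm and grips with 20 to 120 N. Pads are 22 mm wide; open, the fingers measure 114 mm over their backs; the gripper's body (76 mm by 85 mm) begins 54 mm behind the grasp point. The pads swing forward as they close: fully open they stand 13 mm farther back than shut.
Start: joints at [1.017, 0.576, 0.025, 1.437, -0.015, 1.129, -0.057], TCP at [0.306, -0.602, 0.25] pointing down, gripper open.
Joint ranges: [-2.76, 2.76], [-0.34, 2.15], [-1.52, 1.57], [0.19, 2.46], [-1.09, 4.23], [0.17, 1.99], [-2.82, 2.82]. Speed limits (rad/s): [2.22, 2.22, 3.01, 3.01, 3.14, 3.14, 3.14].

INTERFACE

Orientations are given as a unit quaternion [x, y, z, w].
In Python, from workcell import get_state, camera, job_done, tcp_to_tips gives the robot as it stands.
- The arm moves only by the tool drive_tool, never from a script. Its argument "steps" is a list of rows, each an object of numbers: "tx", "ty", "tz": the shift along the world's x, y, z in mm; "rx", "ry", "rz": the turn, a rotation vector about the world's x, y, z in rad; "grip": the opening, from 0 (shut) to 1 (fully open). A call has 1 to 12 rows; each row shifts and turns the commanded pose from where the row before left it; what a row does not reach is not made up. A row lasts 1/12 s, in which the tool goes at most 41.7 mm and 7.16 degrees, less where a joint would pass 70% of its speed; a pose out of reach is approached as far as the arm can. A call is refused whole if a number of a shift passes 41.7 or a number of a turn 0.125, either way. A call with a gripper value outside its range is refused whole. The fingers move at their own pace and stop on an object; "grip_force" is the grip in N (left out, the last holds). Time passes only in rows, so rows that do not move let the fingers close. It gives the time, the measured TCP pose, the force and the opening at its end, in the units of the state.
- get_state(): the state, without advancing time (a new reading comes with each control period).
- camera(name): name is "scene" or "top" or "wrist"; returns a dict with "color" (400x640x3 uint8, red, green, blue), "K" (3x3 intrinsics, pixels), "extrinsics" (4x4, takes a point from camera to world coordinates); the wrist camera has in their place "hand_eye" (4x4, takes a point from camera to tool coordinates, whose origin is the TCP and whose axes are the tool frame's). Camera axes: x right, y down, z forward; pixel columns grow to the right and rows downward; lengths in m; the calibration is good to about 2 mm. The wrist camera is an equidistant fisheye: a pixel r from the principal point sees the ray r / f radians off the axis. A picture is of the moment at which its call begins: read the wrist's pose just before it. There is no depth.
- job_done(): hands the job in, once; it reports no verdict.
The state is a dict: "t": time; "qpos": joint angles; "joint_vel": joint speeds; "joint_efforts": joint torques, N m; "position": TCP position; "eef_rot": TCP orientation; "contact_force": force on the tool from outside, world axes, zero at the start; "torque": the same for the moment, N m; "grip_width": finger opening in m.
Only numpy, scipy, OpenCV 4.12 (cv2) and the standard library are available. Lean on these libraries where they do the work, as an engineer would, in place of code of your own. Each camera call takes 0.05 s, during which the arm holds its last target. There are 200 camera calls.

## Working session

There is one attempt and no reset: what is moved stays moved. The work goes in short steps, Python scripts to look and compute and a tool call to move; the robot and the scene stay as the last step left them, time stands still between calls to the robot, and variables do not carry over. Pictures are saved under pics/ and viewed, about 8 in all and at most 12, crops included, and the job is handed in when it is done.

Besides the shell and the picture viewer there is one more tool, called after "Emit:" as name(argument=value, ...), one argument or row to a line, values as JSON. drive_tool: Moves the arm, as the interface text tells. Its arguments: {"type":"object","properties":{"steps":{"type":"array"},"grip_force":{"type":"number"}},"required":["steps"]}

```bash
mkdir -p pics; cat > h.py <<'E'
import numpy as np, cv2
from workcell import get_state, camera
from scipy.spatial.transform import Rotation as R
def save(n,f):
    c=camera(n); cv2.imwrite('pics/'+f,c['color'][:,:,::-1]); return c
def ray(c,u,v):
    K=np.array(c['K']);E=np.array(c['extrinsics'])
    d=E[:3,:3]@np.linalg.solve(K,[u,v,1.]); return E[:3,3],d
def atz(c,u,v,z):
    o,d=ray(c,u,v); return o+d*(z-o[2])/d[2]
def proj(c,p):
    K=np.array(c['K']);E=np.array(c['extrinsics'])
    q=K@(E[:3,:3].T@(np.array(p)-E[:3,3])); return q[:2]/q[2]
E
python3 - <<'E'
from h import *
import pickle
s=get_state();print(s)
a=save('top','top0.png');b=save('scene','scene0.png')
pickle.dump((a,b),open('c0.pkl','wb'))
print(a['K'],a['extrinsics'],b['K'],b['extrinsics'])
E
```

```text
{'t': 0.0, 'qpos': array([ 1.0172118 ,  0.57652176,  0.02482582,  1.43792337, -0.01500764,
        1.1290219 , -0.05649299]), 'joint_vel': array([ 0.00062612,  0.00011248,  0.00049838,  0.00110059, -0.00163449,
        0.00031949,  0.00043608]), 'joint_efforts': array([-5.92249289e-04, -7.65749645e+01,  2.25021601e+00, -2.85973710e+01,
        1.52559369e-02,  1.26074048e-02, -4.48673674e-06]), 'position': array([ 0.30538751, -0.60147555,  0.24944377]), 'eef_rot': array([ 8.52273529e-01, -5.23095705e-01, -7.38310647e-04, -4.11227193e-04]), 'contact_force': array([0.4039286 , 0.17651715, 0.21014204]), 'torque': array([ 0.06771066, -0.03516494,  0.008519  ]), 'grip_width': 0.08531521533468768}
[[509.92104405   0.         325.73657015]
 [  0.         509.92104405 196.78131667]
 [  0.           0.           1.        ]] [[-0.01828842 -0.99891913  0.04273305  0.4998364 ]
 [-0.99963702  0.01911379  0.01898653  0.12324749]
 [-0.0197828  -0.0423703  -0.9989061   1.02220879]
 [ 0.          0.          0.          1.        ]] [[415.76025192   0.         321.51838547]
 [  0.         415.76025192 189.95154437]
 [  0.           0.           1.        ]] [[ 0.88253158 -0.20466528  0.42337943  0.19855054]
 [-0.469983   -0.41439053  0.77935644 -0.52891763]
 [ 0.01593722 -0.8867878  -0.46190193  0.50640276]
 [ 0.          0.          0.          1.        ]]
```

View pics/top0.png

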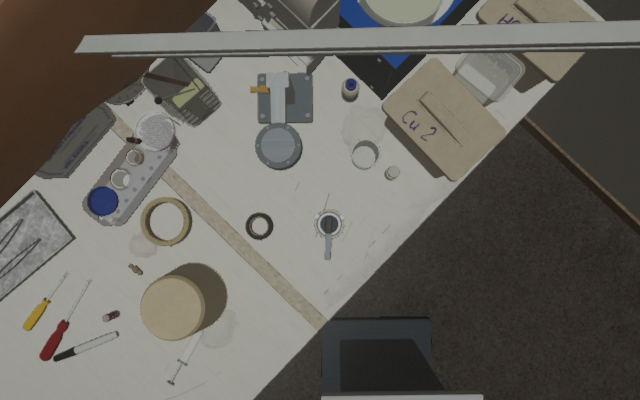

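View pics/scene0.png

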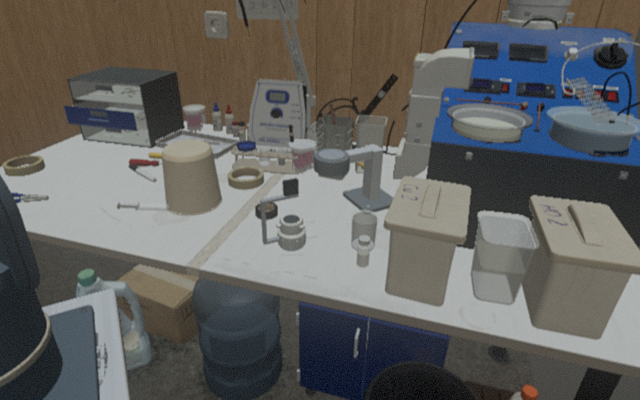

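Top view: the bowl is at about (329,225) with its handle upright near (327,255). The head is at (278,146) with its post near (278,95), the tape at (259,225), the beaker at (364,154) and the vial at (392,173). I'll enlarge the crops to measure.

```bash
python3 - <<'E'
from h import *
a=cv2.imread('pics/top0.png');b=cv2.imread('pics/scene0.png')
A=cv2.resize(a[185:275,285:375],None,fx=6,fy=6,interpolation=cv2.INTER_CUBIC)[:540,:540]
B=cv2.resize(a[60:180,235:320],(383,540),interpolation=cv2.INTER_CUBIC)
cv2.imwrite('pics/cropA.png',np.hstack([A,B])[:, :800] if A.shape[1]+B.shape[1]<=800 else np.hstack([A[:, 90:490],B]))
E
```

```text
(no output)
```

View pics/cropA.png

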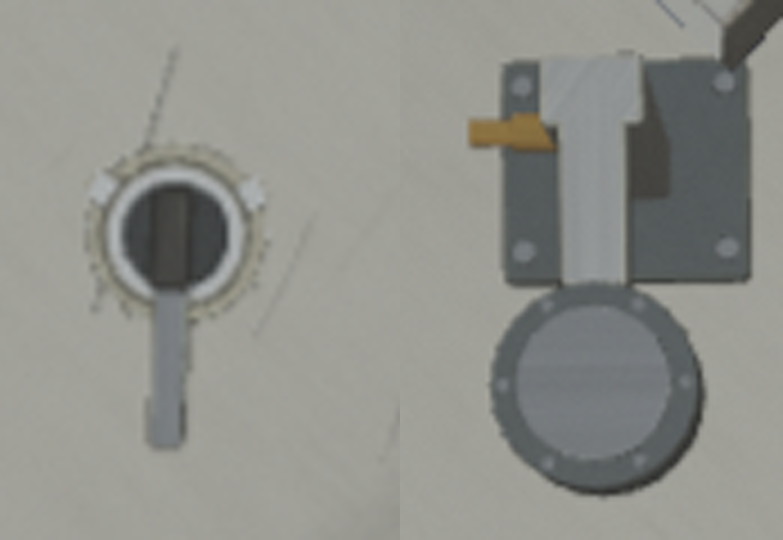

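```bash
python3 - <<'E'
from h import *
import pickle
a,b=pickle.load(open('c0.pkl','rb'))
L=lambda x,y,z: atz(a,285+(90+x+.5)/6-.5,185+(y+.5)/6-.5,z)
H=lambda x,y,z: atz(a,235+(x-400+.5)/4.506-.5,60+(y+.5)/4.5-.5,z)
P=dict(grip=L(171,240,.151),rim=L(175,235,.062),hend=L(165,449,.12),lug1=L(103,186,.056),lug2=L(252,193,.056),
head=H(594,383,.149),s1=H(504,385,.149),s4=H(685,381,.149),arm0=H(596.5,280,.14),arm1=H(592,128,.14))
for k,v in P.items():print(k,v.round(4))
g=P['rim'];l=(P['lug1']+P['lug2'])/2
f=lambda p,q:np.arctan2(*(q-p)[[1,0]])
print('yaw hend->rim',f(P['hend'],P['grip']),f(P['hend'],P['rim']),'lugs',f(P['lug2'],P['lug1'])-np.pi/2,'screws',f(P['s4'],P['s1'])-np.pi/2,'arm',f(P['arm0'],P['arm1']))
hh=P['head']
foot=[H(505,283,.01),H(750,283,.01)];print(foot,f(foot[1],foot[0])-np.pi/2)
for n,p in [('bl',(364,158)),('vial',(392,174)),('tape',(259,226))]: print(n,atz(a,*p,.03).round(3))
# scene projections
for p in [[*P['grip'][:2],.151],[*P['rim'][:2],.062],[*hh[:2],.149],[*P['hend'][:2],.112]]:print(proj(b,p).round(1))
E
```

```text
grip [0.4896 0.1367 0.151 ]
rim [0.49   0.1368 0.062 ]
hend [0.4279 0.14   0.12  ]
lug1 [0.5058 0.1593 0.056 ]
lug2 [0.5028 0.1123 0.056 ]
head [0.6286 0.2211 0.149 ]
s1 [0.6286 0.2557 0.149 ]
s4 [0.6287 0.1862 0.149 ]
arm0 [0.6701 0.2206 0.14  ]
arm1 [0.7297 0.2215 0.14  ]
yaw hend->rim -0.054683911971255605 -0.0528279413274112 lugs -0.06528939111757603 screws 0.0010344918758766752 arm 0.015063077188575653
[array([0.69477403, 0.27573928, 0.01      ]), array([0.69237024, 0.16667745, 0.01      ])] -0.02203706250683335
bl [0.617 0.066 0.03 ]
vial [0.584 0.012 0.03 ]
tape [0.488 0.273 0.03 ]
[289.7 179.5]
[290.8 218.7]
[331.1 153.4]
[260.1 203.2]
```

Emit:
drive_tool(
  steps=[
    {"tx": 12,"ty": 31,"tz": 4,"rz": 0.109,"grip": 1},
    {"tx": 12,"ty": 31,"tz": 4,"rz": 0.109},
    {"tx": 12,"ty": 31,"tz": 4,"rz": 0.109},
    {"tx": 12,"ty": 31,"tz": 4,"rz": 0.109},
    {"tx": 12,"ty": 31,"tz": 4,"rz": 0.109},
    {"tx": 12,"ty": 31,"tz": 4,"rz": 0.109},
    {"tx": 12,"ty": 31,"tz": 4,"rz": 0.109},
    {"tx": 12,"ty": 31,"tz": 4,"rz": 0.109},
    {"tx": 12,"ty": 31,"tz": 4,"rz": 0.109},
    {"tx": 12,"ty": 31,"tz": 4,"rz": 0.109},
    {"tx": 12,"ty": 31,"tz": 4,"rz": 0.109},
    {"tx": 12,"ty": 31,"tz": 4,"rz": 0.109},
  ],
)

```text
schema error: expected keys tx, ty, tz, rx, ry, rz, grip
```

Emit:
drive_tool(
  steps=[
    {"tx": 3.4,"ty": 30.6,"rz": 0.109},
    {"tx": 3.4,"ty": 30.6,"rz": 0.109},
    {"tx": 3.4,"ty": 30.6,"rz": 0.109},
    {"tx": 3.4,"ty": 30.6,"rz": 0.109},
    {"tx": 3.4,"ty": 30.6,"rz": 0.109},
    {"tx": 3.4,"ty": 30.6,"rz": 0.109},
    {"tx": 3.4,"ty": 30.6,"rz": 0.109},
    {"tx": 3.4,"ty": 30.6,"rz": 0.109},
    {"tx": 3.4,"ty": 30.6,"rz": 0.109},
    {"tx": 3.4,"ty": 30.6,"rz": 0.109},
    {"tx": 3.4,"ty": 30.6,"rz": 0.109},
    {"tx": 3.4,"ty": 30.6,"rz": 0.109},
  ],
)

```text
schema error: expected keys tx, ty, tz, rx, ry, rz, grip
```

Emit:
drive_tool(
  steps=[
    {},
    {},
  ],
)

```text
schema error: expected keys tx, ty, tz, rx, ry, rz, grip
```

```bash
python3 - <<'E'
from h import *
import pickle
s=get_state();c=save('wrist','w1.png');pickle.dump((s,c),open('w1.pkl','wb'))
x=R.from_quat(s['eef_rot']).as_matrix()
print(s['position'],np.arctan2(x[1,0],x[0,0]),x[:,2],s['qpos'],c['K'],c['hand_eye'])
E
```

```text
[ 0.30540636 -0.60153181  0.24951395] -1.101026019794405 [-7.48859024e-04  1.33898854e-03 -9.99998823e-01] [ 1.01721228  0.57647901  0.02485762  1.43780792 -0.01502592  1.12902446
 -0.0565267 ] [[309.70691629   0.         319.07318959]
 [  0.         309.70691629 201.79869337]
 [  0.           0.           1.        ]] [[ 9.99999967e-01 -2.38054911e-04 -9.77090851e-05  2.75865366e-04]
 [ 2.55433393e-04  9.64278874e-01  2.64889011e-01 -6.64357408e-02]
 [ 3.11606764e-05 -2.64889027e-01  9.64278903e-01 -1.24490106e-01]
 [ 0.00000000e+00  0.00000000e+00  0.00000000e+00  1.00000000e+00]]
```

View pics/w1.png

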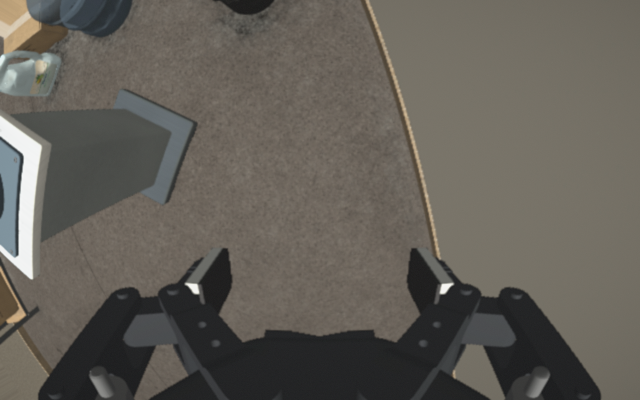

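All seven keys are required, so the calls were refused and nothing moved. The picture is just the floor under the start pose.

Emit:
drive_tool(
  steps=[
    {"tx": 12,"ty": 31,"tz": 4,"rx": 0,"ry": 0,"rz": 0.109,"grip": 1},
    {"tx": 12,"ty": 31,"tz": 4,"rx": 0,"ry": 0,"rz": 0.109,"grip": 1},
    {"tx": 12,"ty": 31,"tz": 4,"rx": 0,"ry": 0,"rz": 0.109,"grip": 1},
    {"tx": 12,"ty": 31,"tz": 4,"rx": 0,"ry": 0,"rz": 0.109,"grip": 1},
    {"tx": 12,"ty": 31,"tz": 4,"rx": 0,"ry": 0,"rz": 0.109,"grip": 1},
    {"tx": 12,"ty": 31,"tz": 4,"rx": 0,"ry": 0,"rz": 0.109,"grip": 1},
    {"tx": 12,"ty": 31,"tz": 4,"rx": 0,"ry": 0,"rz": 0.109,"grip": 1},
    {"tx": 12,"ty": 31,"tz": 4,"rx": 0,"ry": 0,"rz": 0.109,"grip": 1},
    {"tx": 12,"ty": 31,"tz": 4,"rx": 0,"ry": 0,"rz": 0.109,"grip": 1},
    {"tx": 12,"ty": 31,"tz": 4,"rx": 0,"ry": 0,"rz": 0.109,"grip": 1},
    {"tx": 12,"ty": 31,"tz": 4,"rx": 0,"ry": 0,"rz": 0.109,"grip": 1},
    {"tx": 12,"ty": 31,"tz": 4,"rx": 0,"ry": 0,"rz": 0.109,"grip": 1},
  ],
  grip_force=40,
)

```text
t: 1.15
position: [0.4497, -0.2283, 0.2985]
eef_rot: [0.994, 0.106, -0.0, 0.0]
contact_force: [0.7, -0.1, 0.3]
grip_width: 0.0853
```

Emit:
drive_tool(
  steps=[
    {"tx": 3.4,"ty": 30.6,"tz": 0,"rx": 0,"ry": 0,"rz": 0.109,"grip": 1},
    {"tx": 3.4,"ty": 30.6,"tz": 0,"rx": 0,"ry": 0,"rz": 0.109,"grip": 1},
    {"tx": 3.4,"ty": 30.6,"tz": 0,"rx": 0,"ry": 0,"rz": 0.109,"grip": 1},
    {"tx": 3.4,"ty": 30.6,"tz": 0,"rx": 0,"ry": 0,"rz": 0.109,"grip": 1},
    {"tx": 3.4,"ty": 30.6,"tz": 0,"rx": 0,"ry": 0,"rz": 0.109,"grip": 1},
    {"tx": 3.4,"ty": 30.6,"tz": 0,"rx": 0,"ry": 0,"rz": 0.109,"grip": 1},
    {"tx": 3.4,"ty": 30.6,"tz": 0,"rx": 0,"ry": 0,"rz": 0.109,"grip": 1},
    {"tx": 3.4,"ty": 30.6,"tz": 0,"rx": 0,"ry": 0,"rz": 0.109,"grip": 1},
    {"tx": 3.4,"ty": 30.6,"tz": 0,"rx": 0,"ry": 0,"rz": 0.109,"grip": 1},
    {"tx": 3.4,"ty": 30.6,"tz": 0,"rx": 0,"ry": 0,"rz": 0.109,"grip": 1},
    {"tx": 3.4,"ty": 30.6,"tz": 0,"rx": 0,"ry": 0,"rz": 0.109,"grip": 1},
    {"tx": 3.4,"ty": 30.6,"tz": 0,"rx": 0,"ry": 0,"rz": 0.109,"grip": 1},
  ],
)

```text
t: 2.15
position: [0.4902, 0.1386, 0.2982]
eef_rot: [0.725, 0.689, -0.0, 0.0]
contact_force: [-0.3, 0.2, 0.5]
grip_width: 0.0857
```

Emit:
drive_tool(
  steps=[
    {"tx": 0,"ty": 0,"tz": 0,"rx": 0,"ry": 0,"rz": 0,"grip": 1},
    {"tx": 0,"ty": 0,"tz": 0,"rx": 0,"ry": 0,"rz": 0,"grip": 1},
    {"tx": 0,"ty": 0,"tz": 0,"rx": 0,"ry": 0,"rz": 0,"grip": 1},
  ],
)

```text
t: 2.4
position: [0.4902, 0.1367, 0.2979]
eef_rot: [0.727, 0.687, -0.001, -0.0]
contact_force: [-0.2, -0.4, -0.9]
grip_width: 0.0853
```

```bash
python3 - <<'E'
from h import *
import pickle
s=get_state();c=save('wrist','w2.png');pickle.dump((s,c),open('w2.pkl','wb'))
x=R.from_quat(s['eef_rot']).as_matrix()
print(s['t'],s['position'],np.arctan2(x[1,0],x[0,0]),x[:,2],s['qpos'])
E
```

```text
2.4 [0.49023553 0.13667306 0.2979274 ] 1.513742972797097 [-8.06271041e-04 -7.43207402e-04 -9.99999399e-01] [ 0.2120729   0.35988896 -0.79795586  1.7746176   0.28314696  1.12714136
  0.83642489]
```

View pics/w2.png

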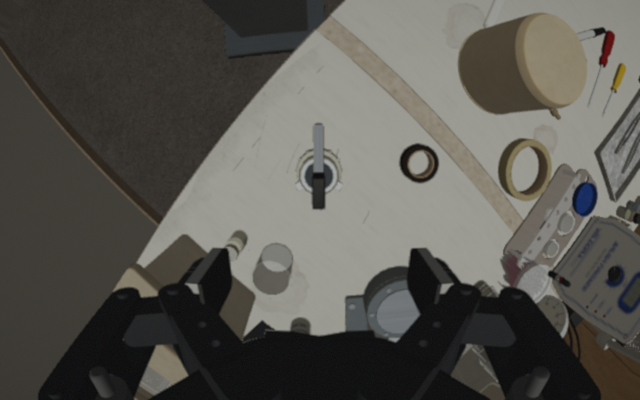

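The wrist view shows the grip at about (319,190) and the bar running straight up to (319,125), centred in column with the yaw aligned. I'll check where the estimated grip and head project.

```bash
cat >> h.py <<'E'
def wproj(s,c,p):
    X=R.from_quat(s['eef_rot']).inv().apply(np.array(p)-s['position'])
    H=np.array(c['hand_eye']);q=H[:3,:3].T@(X-H[:3,3]);K=np.array(c['K'])
    th=np.arctan2(np.hypot(*q[:2]),q[2]);return K[:2,2]+K[0,0]*th*q[:2]/np.hypot(*q[:2])
E
python3 - <<'E'
from h import *
import pickle
s,c=pickle.load(open('w2.pkl','rb'))
g=np.array([.490,.1368]);d=np.array([np.cos(-.058),np.sin(-.058)])
for k,z in [(-.015,.151),(0.015,.151),(-.062,.119)]: print(k,wproj(s,c,[*(g+k*d),z]).round(1))
print('head left edge, near edge',wproj(s,c,[.6286,.2211+.0405,.149]),wproj(s,c,[.6286-.0405,.2211,.149]),wproj(s,c,[.6286,.2211-.0405,.149]))
E
```

```text
-0.015 [319.9 177.6]
0.015 [319.9 209.8]
-0.062 [319.9 124.1]
head left edge, near edge [437.89490459 307.79522534] [406.20958647 280.8622785 ] [367.45984751 315.6598154 ]
```

Emit:
drive_tool(
  steps=[
    {"tx": 0,"ty": 0,"tz": -25,"rx": 0,"ry": 0,"rz": 0,"grip": 1},
    {"tx": 0,"ty": 0,"tz": -25,"rx": 0,"ry": 0,"rz": 0,"grip": 1},
    {"tx": 0,"ty": 0,"tz": -25,"rx": 0,"ry": 0,"rz": 0,"grip": 1},
    {"tx": 0,"ty": 0,"tz": -25,"rx": 0,"ry": 0,"rz": 0,"grip": 1},
    {"tx": 0,"ty": 0,"tz": -25,"rx": 0,"ry": 0,"rz": 0,"grip": 1},
    {"tx": 0,"ty": 0,"tz": -20,"rx": 0,"ry": 0,"rz": 0,"grip": 1},
    {"tx": 0,"ty": 0,"tz": -18,"rx": 0,"ry": 0,"rz": 0,"grip": 1},
    {"tx": 0,"ty": 0,"tz": 0,"rx": 0,"ry": 0,"rz": 0,"grip": 1},
  ],
)

```text
t: 3.12
position: [0.489, 0.1349, 0.1325]
eef_rot: [0.728, 0.686, -0.002, -0.001]
contact_force: [-0.8, -0.7, -0.5]
grip_width: 0.0855
```

Emit:
drive_tool(
  steps=[
    {"tx": 0,"ty": 0,"tz": 0,"rx": 0,"ry": 0,"rz": 0,"grip": 0.5},
    {"tx": 0,"ty": 0,"tz": 0,"rx": 0,"ry": 0,"rz": 0,"grip": 0.3},
    {"tx": 0,"ty": 0,"tz": 0,"rx": 0,"ry": 0,"rz": 0,"grip": 0.2},
    {"tx": 0,"ty": 0,"tz": 0,"rx": 0,"ry": 0,"rz": 0,"grip": 0.1},
    {"tx": 0,"ty": 0,"tz": 0,"rx": 0,"ry": 0,"rz": 0,"grip": 0},
    {"tx": 0,"ty": 0,"tz": 0,"rx": 0,"ry": 0,"rz": 0,"grip": 0},
    {"tx": 0,"ty": 0,"tz": 0,"rx": 0,"ry": 0,"rz": 0,"grip": 0},
    {"tx": 0,"ty": 0,"tz": 0,"rx": 0,"ry": 0,"rz": 0,"grip": 0},
    {"tx": 0,"ty": 0,"tz": 0,"rx": 0,"ry": 0,"rz": 0,"grip": 0},
    {"tx": 0,"ty": 0,"tz": 0,"rx": 0,"ry": 0,"rz": 0,"grip": 0},
  ],
  grip_force=40,
)

```text
t: 3.95
position: [0.4907, 0.1368, 0.1358]
eef_rot: [0.727, 0.687, -0.0, 0.001]
contact_force: [0.2, -3.1, 6.6]
grip_width: 0.0114
```

Emit:
drive_tool(
  steps=[
    {"tx": 0,"ty": 0,"tz": 6,"rx": 0,"ry": 0,"rz": 0,"grip": 0},
    {"tx": 0,"ty": 0,"tz": 12,"rx": 0,"ry": 0,"rz": 0,"grip": 0},
    {"tx": 0,"ty": 0,"tz": 12,"rx": 0,"ry": 0,"rz": 0,"grip": 0},
    {"tx": 0,"ty": 0,"tz": 12,"rx": 0,"ry": 0,"rz": 0,"grip": 0},
    {"tx": 0,"ty": 0,"tz": 0,"rx": 0,"ry": 0,"rz": 0,"grip": 0},
    {"tx": 0,"ty": 0,"tz": 0,"rx": 0,"ry": 0,"rz": 0,"grip": 0},
  ],
)

```text
t: 4.45
position: [0.4906, 0.1374, 0.1776]
eef_rot: [0.727, 0.687, 0.0, 0.0]
contact_force: [-0.3, 0.3, -3.7]
grip_width: 0.0113
```

Emit:
drive_tool(
  steps=[
    {"tx": 5,"ty": 10,"tz": 0,"rx": 0,"ry": 0,"rz": 0,"grip": 0},
    {"tx": 5,"ty": 10,"tz": 0,"rx": 0,"ry": 0,"rz": 0,"grip": 0},
    {"tx": 5,"ty": 16,"tz": 0,"rx": 0,"ry": 0,"rz": 0,"grip": 0},
    {"tx": 5,"ty": 16,"tz": 0,"rx": 0,"ry": 0,"rz": 0,"grip": 0},
    {"tx": 5,"ty": 16,"tz": 0,"rx": 0,"ry": 0,"rz": 0,"grip": 0},
    {"tx": 0,"ty": 10,"tz": 0,"rx": 0,"ry": 0,"rz": 0,"grip": 0},
    {"tx": 0,"ty": 6.3,"tz": 0,"rx": 0,"ry": 0,"rz": 0,"grip": 0},
    {"tx": 0,"ty": 0,"tz": 0,"rx": 0,"ry": 0,"rz": 0,"grip": 0},
    {"tx": 0,"ty": 0,"tz": 0,"rx": 0,"ry": 0,"rz": 0,"grip": 0},
  ],
)

```text
t: 5.2
position: [0.5149, 0.2216, 0.1769]
eef_rot: [0.726, 0.687, -0.001, 0.0]
contact_force: [0.4, -1.2, -1.8]
grip_width: 0.0116
```

```bash
python3 - <<'E'
from h import *
import pickle
s=get_state();c=save('scene','s3.png');
x=R.from_quat(s['eef_rot']).as_matrix()
print(s['t'],s['position'],np.arctan2(x[1,0],x[0,0]),x[:,2],s['contact_force'],s['torque'])
im=c['color'][100:260,220:420,::-1];cv2.imwrite('pics/s3c.png',cv2.resize(im,None,fx=3.6,fy=3.6,interpolation=cv2.INTER_CUBIC))
p=s['position']
d=np.array([x[1,0],-x[0,0]])
yaw=np.arctan2(x[1,0],x[0,0])-np.pi/2;d=np.array([np.cos(yaw),np.sin(yaw)])
q=lambda P:((proj(c,P)-[220,100]+.5)*3.6-.5).round(0)
print('rim centre',q([p[0],p[1],p[2]-.073]),'bottom',q(p-[0,0,.135]),'bar end under',q([*(p[:2]-.062*d),p[2]-.023]))
print('head bottom near-x edge',q([.6286-.0405,.2211,.111]),q([.6286,.2211-.0405,.111]), q([.6286,.2211,.149]))
E
```

```text
5.2 [0.51494786 0.22156854 0.17691389] 1.5157975912488362 [-7.44732725e-04 -7.42194842e-04 -9.99999447e-01] [ 0.38364474 -1.15239288 -1.81081233] [-0.0701162   0.02813935  0.05690557]
rim centre [235. 294.] bottom [237. 383.] bar end under [131. 235.]
head bottom near-x edge [343. 261.] [432. 274.] [401. 194.]
```

View pics/s3c.png

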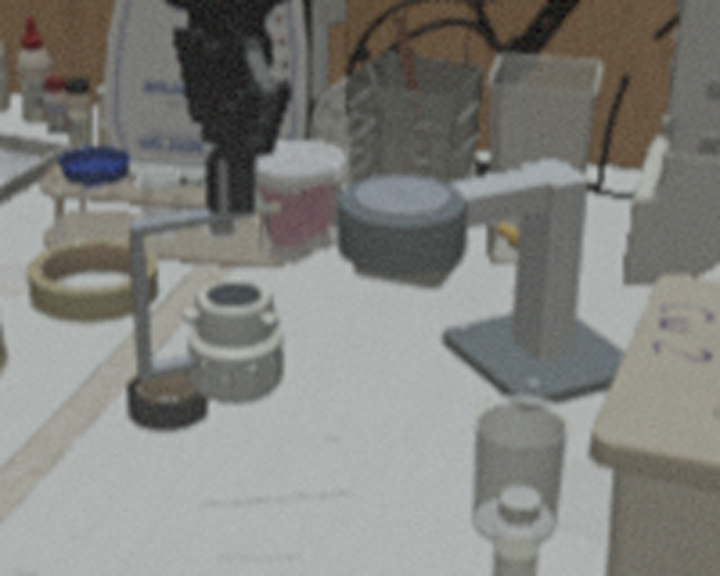

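Emit:
drive_tool(
  steps=[
    {"tx": 8,"ty": 0,"tz": 0,"rx": 0,"ry": 0,"rz": 0.01,"grip": 0},
    {"tx": 14,"ty": 0,"tz": 0,"rx": 0,"ry": 0,"rz": 0.01,"grip": 0},
    {"tx": 14,"ty": 0,"tz": 0,"rx": 0,"ry": 0,"rz": 0.01,"grip": 0},
    {"tx": 14,"ty": 0,"tz": 0,"rx": 0,"ry": 0,"rz": 0.01,"grip": 0},
    {"tx": 14,"ty": 0,"tz": 0,"rx": 0,"ry": 0,"rz": 0.01,"grip": 0},
    {"tx": 14,"ty": 0,"tz": 0,"rx": 0,"ry": 0,"rz": 0,"grip": 0},
    {"tx": 14,"ty": 0,"tz": 0,"rx": 0,"ry": 0,"rz": 0,"grip": 0},
    {"tx": 12,"ty": 0,"tz": 0,"rx": 0,"ry": 0,"rz": 0,"grip": 0},
    {"tx": 9,"ty": 0,"tz": 0,"rx": 0,"ry": 0,"rz": 0,"grip": 0},
    {"tx": 0,"ty": 0,"tz": 0,"rx": 0,"ry": 0,"rz": 0,"grip": 0},
    {"tx": 0,"ty": 0,"tz": 0,"rx": 0,"ry": 0,"rz": 0,"grip": 0},
  ],
)

```text
t: 6.17
position: [0.6285, 0.221, 0.177]
eef_rot: [0.709, 0.705, -0.0, -0.0]
contact_force: [-0.9, 0.2, -2.7]
grip_width: 0.0117
```

```bash
python3 - <<'E'
from h import *
import pickle
s=get_state();c=save('scene','s4.png');t=save('top','t4.png')
x=R.from_quat(s['eef_rot']).as_matrix()
print(s['t'],s['position'],np.arctan2(x[1,0],x[0,0])-np.pi/2,x[:,2],s['contact_force'],s['torque'],s['qpos'])
im=c['color'][110:220,260:400,::-1];cv2.imwrite('pics/s4c.png',cv2.resize(im,None,fx=5,fy=5,interpolation=cv2.INTER_CUBIC))
E
```

```text
6.1667 [0.62845513 0.22099613 0.17696533] -0.006700480718648372 [-6.09388074e-04 -1.91518660e-04 -9.99999796e-01] [-0.91458941  0.24166382 -2.72735365] [-0.00844869 -0.03552807  0.06317829] [-0.01877721  0.69887789 -0.68949177  1.53796081  0.48209348  1.08093212
  0.74059918]
```

View pics/s4c.png

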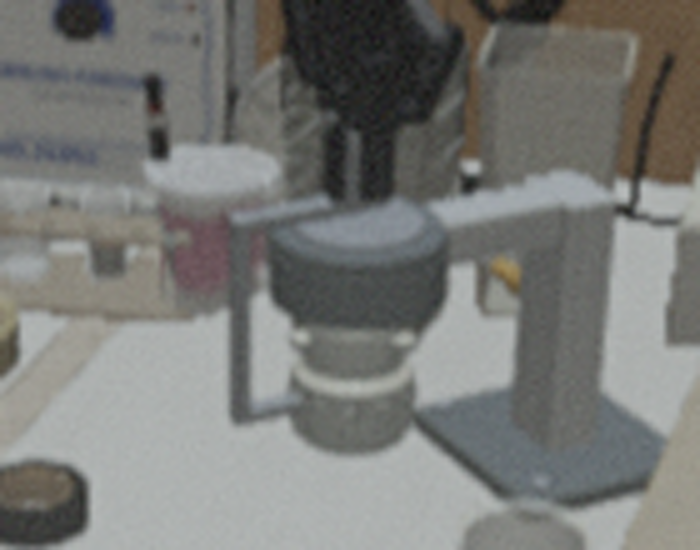

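```bash
python3 - <<'E'
from h import *
import pickle
a,b=pickle.load(open('c0.pkl','rb'))
def cyl(cx,cy,r,z):
    t=np.linspace(0,2*np.pi,400);u=np.array([proj(b,[cx+r*np.cos(k),cy+r*np.sin(k),z]) for k in t])
    return ((u.min(0)-[260,110]+.5)*5-.5).round(1),((u.max(0)-[260,110]+.5)*5-.5).round(1)
print('head',cyl(.6286,.2211,.0405,.149),cyl(.6286,.2211,.0405,.111))
print('bowl',cyl(.6285,.221,.029,.076),cyl(.6285,.221,.029,.042))
# edge measure: gray profiles averaged over rows
im=cv2.cvtColor(cv2.imread('pics/s4.png'),cv2.COLOR_BGR2GRAY).astype(int)
for r in (165,168,188,192,194): print(r,im[r-1:r+1,308:356].mean(0).astype(int))
E
```

```text
head (array([266.8, 185.6]), array([447.7, 255.2])) (array([266.3, 260.6]), array([443.8, 334.7]))
bowl (array([290.5, 337.8]), array([415.4, 393.6])) (array([289.7, 401.1]), array([412.6, 459.4]))
165 [ 92  88  99 120 138 123  79  63  66  68  71  74  73  71  76  76  75  75
  78  74  75  78  78  75  73  79  74  75  75  75  77  74  73  75  76  74
  72  72  75  64  68 115 165 176 175 177 169 117]
168 [ 89  92 104 123 142 131  83  60  66  69  70  72  74  69  75  75  71  72
  77  74  77  78  74  74  73  76  75  74  75  75  73  75  75  71  75  70
  70  70  65  67  71 118 167 176 175 177 171 115]
188 [ 88 107 153 175 177 174 175 172 169 143 116 109 107 111 126 142 149 159
 162 169 169 167 171 174 167 167 165 159 154 146 138 127 116 102 106 149
 173 176 177 174 175 174 172 174 169 165 165 162]
192 [ 88  96 119 130 124 118 111 111 113 105  97  92  94  96  97 105 108 106
 105 104 108 117 116 100 101 106 107 109 108 107 101 100 101  97 103 121
 120 120 110 111 113 111 106 108 105 107 107 110]
194 [103 107 113 125 129 136 139 150 163 157 116  99  98  96 102 104 104 104
 106 107 109 108 106  98 105 106 107 101 103 101  98  99 101  97 101  81
  86  96 103 106 107 105 109 109 105 106 109 106]
```

Emit:
drive_tool(
  steps=[
    {"tx": 0,"ty": 0,"tz": 3,"rx": 0,"ry": 0,"rz": 0,"grip": 0},
    {"tx": 0,"ty": 0,"tz": 3,"rx": 0,"ry": 0,"rz": 0,"grip": 0},
    {"tx": 0,"ty": 0,"tz": 3,"rx": 0,"ry": 0,"rz": 0,"grip": 0},
    {"tx": 0,"ty": 0,"tz": 2,"rx": 0,"ry": 0,"rz": 0,"grip": 0},
    {"tx": 0,"ty": 0,"tz": 0,"rx": 0,"ry": 0,"rz": 0,"grip": 0},
    {"tx": 0,"ty": 0,"tz": 0,"rx": 0,"ry": 0,"rz": 0,"grip": 0},
  ],
)

```text
t: 6.77
position: [0.6284, 0.2217, 0.1886]
eef_rot: [0.709, 0.705, 0.0, 0.0]
contact_force: [-0.1, 0.3, -2.1]
grip_width: 0.0115
```

Emit:
drive_tool(
  steps=[
    {"tx": 0,"ty": 0,"tz": 1,"rx": 0,"ry": 0,"rz": 0,"grip": 0},
    {"tx": 0,"ty": 0,"tz": 1,"rx": 0,"ry": 0,"rz": 0,"grip": 0},
    {"tx": 0,"ty": 0,"tz": 0,"rx": 0,"ry": 0,"rz": 0,"grip": 0},
    {"tx": 0,"ty": 0,"tz": 0,"rx": 0,"ry": 0,"rz": 0,"grip": 0},
  ],
)

```text
t: 7.1
position: [0.6284, 0.2216, 0.1903]
eef_rot: [0.709, 0.705, -0.0, 0.0]
contact_force: [-0.7, -0.2, -2.6]
grip_width: 0.0115
```

Emit:
drive_tool(
  steps=[
    {"tx": 0,"ty": 0,"tz": 1,"rx": 0,"ry": 0,"rz": 0,"grip": 0},
    {"tx": 0,"ty": 0,"tz": 0,"rx": 0,"ry": 0,"rz": 0,"grip": 0},
    {"tx": 0,"ty": 0,"tz": 0,"rx": 0,"ry": 0,"rz": 0,"grip": 0},
  ],
)

```text
t: 7.35
position: [0.6284, 0.2217, 0.1913]
eef_rot: [0.709, 0.705, 0.0, -0.0]
contact_force: [-0.8, 0.0, -1.6]
grip_width: 0.0112
```

Emit:
drive_tool(
  steps=[
    {"tx": 0,"ty": 0,"tz": 0.5,"rx": 0,"ry": 0,"rz": 0,"grip": 0},
    {"tx": 0,"ty": 0,"tz": 0.5,"rx": 0,"ry": 0,"rz": 0,"grip": 0},
    {"tx": 0,"ty": 0,"tz": 0,"rx": 0,"ry": 0,"rz": 0,"grip": 0},
    {"tx": 0,"ty": 0,"tz": 0,"rx": 0,"ry": 0,"rz": 0,"grip": 0},
  ],
)

```text
t: 7.68
position: [0.6283, 0.2215, 0.1919]
eef_rot: [0.709, 0.705, -0.0, -0.0]
contact_force: [1.6, -0.1, -7.5]
grip_width: 0.0116
```

Emit:
drive_tool(
  steps=[
    {"tx": 0,"ty": 0,"tz": 0.5,"rx": 0,"ry": 0,"rz": 0,"grip": 0},
    {"tx": 0,"ty": 0,"tz": 0.5,"rx": 0,"ry": 0,"rz": 0,"grip": 0},
    {"tx": 0,"ty": 0,"tz": 0,"rx": 0,"ry": 0,"rz": 0,"grip": 0},
    {"tx": 0,"ty": 0,"tz": 0,"rx": 0,"ry": 0,"rz": 0,"grip": 0},
  ],
)

```text
t: 8.02
position: [0.6281, 0.2214, 0.1921]
eef_rot: [0.709, 0.705, -0.001, -0.0]
contact_force: [4.3, 2.3, -22.4]
grip_width: 0.0114
```

Emit:
drive_tool(
  steps=[
    {"tx": 0,"ty": 0,"tz": -0.7,"rx": 0,"ry": 0,"rz": 0,"grip": 0},
    {"tx": 0,"ty": 0,"tz": 0,"rx": 0,"ry": 0,"rz": -0.02,"grip": 0},
    {"tx": 0,"ty": 0,"tz": 0,"rx": 0,"ry": 0,"rz": -0.02,"grip": 0},
    {"tx": 0,"ty": 0,"tz": 0,"rx": 0,"ry": 0,"rz": -0.02,"grip": 0},
    {"tx": 0,"ty": 0,"tz": 0,"rx": 0,"ry": 0,"rz": -0.02,"grip": 0},
  ],
)

```text
t: 8.43
position: [0.6278, 0.2211, 0.192]
eef_rot: [0.737, 0.675, -0.001, -0.0]
contact_force: [0.8, 0.3, -21.0]
grip_width: 0.0115
```

Emit:
drive_tool(
  steps=[
    {"tx": 0,"ty": 0,"tz": 0,"rx": 0,"ry": 0,"rz": -0.02,"grip": 0},
    {"tx": 0,"ty": 0,"tz": 0,"rx": 0,"ry": 0,"rz": -0.02,"grip": 0},
    {"tx": 0,"ty": 0,"tz": 0,"rx": 0,"ry": 0,"rz": -0.02,"grip": 0},
    {"tx": 0,"ty": 0,"tz": 0,"rx": 0,"ry": 0,"rz": 0,"grip": 0},
  ],
)

```text
t: 8.77
position: [0.6278, 0.2211, 0.1921]
eef_rot: [0.757, 0.653, -0.001, -0.0]
contact_force: [-0.7, -1.7, -23.2]
grip_width: 0.0118
```

Emit:
drive_tool(
  steps=[
    {"tx": 0,"ty": 0,"tz": -0.5,"rx": 0,"ry": 0,"rz": -0.02,"grip": 0},
    {"tx": 0,"ty": 0,"tz": 0,"rx": 0,"ry": 0,"rz": -0.02,"grip": 0},
    {"tx": 0,"ty": 0,"tz": 0,"rx": 0,"ry": 0,"rz": 0,"grip": 0},
  ],
)

```text
t: 9.02
position: [0.6281, 0.2213, 0.1921]
eef_rot: [0.77, 0.638, -0.0, 0.0]
contact_force: [-2.5, -2.3, -18.9]
grip_width: 0.0114
```

Emit:
drive_tool(
  steps=[
    {"tx": 0,"ty": 0,"tz": 0,"rx": 0,"ry": 0,"rz": -0.02,"grip": 0},
    {"tx": 0,"ty": 0,"tz": 0,"rx": 0,"ry": 0,"rz": -0.02,"grip": 0},
    {"tx": 0,"ty": 0,"tz": 0,"rx": 0,"ry": 0,"rz": 0,"grip": 0},
  ],
)

```text
t: 9.27
position: [0.6283, 0.2215, 0.1922]
eef_rot: [0.783, 0.622, -0.0, 0.0]
contact_force: [-1.8, -3.1, -18.4]
grip_width: 0.0112
```

Emit:
drive_tool(
  steps=[
    {"tx": 0,"ty": 0,"tz": 0,"rx": 0,"ry": 0,"rz": -0.02,"grip": 0},
    {"tx": 0,"ty": 0,"tz": 0,"rx": 0,"ry": 0,"rz": -0.02,"grip": 0},
    {"tx": 0,"ty": 0,"tz": 0,"rx": 0,"ry": 0,"rz": 0,"grip": 0},
  ],
)

```text
t: 9.52
position: [0.6284, 0.2219, 0.1923]
eef_rot: [0.795, 0.606, 0.0, 0.0]
contact_force: [-2.0, -2.0, -16.8]
grip_width: 0.0116
```

Emit:
drive_tool(
  steps=[
    {"tx": 0,"ty": 0,"tz": 0,"rx": 0,"ry": 0,"rz": -0.02,"grip": 0},
    {"tx": 0,"ty": 0,"tz": 0,"rx": 0,"ry": 0,"rz": -0.02,"grip": 0},
    {"tx": 0,"ty": 0,"tz": 0,"rx": 0,"ry": 0,"rz": 0,"grip": 0},
  ],
)

```text
t: 9.77
position: [0.6283, 0.2222, 0.1926]
eef_rot: [0.807, 0.591, 0.0, -0.0]
contact_force: [-2.6, -1.2, -14.2]
grip_width: 0.0115
```

Emit:
drive_tool(
  steps=[
    {"tx": 0,"ty": 0,"tz": 0,"rx": 0,"ry": 0,"rz": -0.02,"grip": 0},
    {"tx": 0,"ty": 0,"tz": 0,"rx": 0,"ry": 0,"rz": -0.02,"grip": 0},
    {"tx": 0,"ty": 0,"tz": 0,"rx": 0,"ry": 0,"rz": 0,"grip": 0},
  ],
)

```text
t: 10.02
position: [0.6285, 0.222, 0.1927]
eef_rot: [0.819, 0.574, 0.0, -0.0]
contact_force: [-3.3, -0.5, -10.3]
grip_width: 0.0116
```

Emit:
drive_tool(
  steps=[
    {"tx": 0,"ty": 0,"tz": 0,"rx": 0,"ry": 0,"rz": -0.02,"grip": 0},
    {"tx": 0,"ty": 0,"tz": 0,"rx": 0,"ry": 0,"rz": -0.02,"grip": 0},
    {"tx": 0,"ty": 0,"tz": 0,"rx": 0,"ry": 0,"rz": 0,"grip": 0},
  ],
)

```text
t: 10.27
position: [0.6292, 0.2222, 0.1931]
eef_rot: [0.83, 0.558, 0.001, 0.0]
contact_force: [0.8, 0.2, -2.3]
grip_width: 0.0115
```

Emit:
drive_tool(
  steps=[
    {"tx": 0,"ty": 0,"tz": 0,"rx": 0,"ry": 0,"rz": -0.02,"grip": 0},
    {"tx": 0,"ty": 0,"tz": 0,"rx": 0,"ry": 0,"rz": -0.02,"grip": 0},
    {"tx": 0,"ty": 0,"tz": 0,"rx": 0,"ry": 0,"rz": 0,"grip": 0},
  ],
)

```text
t: 10.52
position: [0.6293, 0.2219, 0.1931]
eef_rot: [0.841, 0.541, 0.001, 0.0]
contact_force: [0.7, -1.1, -2.2]
grip_width: 0.0112
```

The push dropped out at a yaw of about -0.39, which looks like the slots. I'll push up to confirm.

Emit:
drive_tool(
  steps=[
    {"tx": 0,"ty": 0,"tz": 0.7,"rx": 0,"ry": 0,"rz": 0,"grip": 0},
    {"tx": 0,"ty": 0,"tz": 0.7,"rx": 0,"ry": 0,"rz": 0,"grip": 0},
    {"tx": 0,"ty": 0,"tz": 0,"rx": 0,"ry": 0,"rz": 0,"grip": 0},
  ],
)

```text
t: 10.77
position: [0.6287, 0.2218, 0.1939]
eef_rot: [0.841, 0.542, 0.0, 0.0]
contact_force: [0.2, -0.2, -1.8]
grip_width: 0.0114
```

Emit:
drive_tool(
  steps=[
    {"tx": 0,"ty": 0,"tz": 0.7,"rx": 0,"ry": 0,"rz": 0,"grip": 0},
    {"tx": 0,"ty": 0,"tz": 0.7,"rx": 0,"ry": 0,"rz": 0,"grip": 0},
    {"tx": 0,"ty": 0,"tz": 0,"rx": 0,"ry": 0,"rz": 0,"grip": 0},
  ],
)

```text
t: 11.02
position: [0.6285, 0.2217, 0.1951]
eef_rot: [0.841, 0.542, 0.0, 0.0]
contact_force: [0.1, 1.3, -2.5]
grip_width: 0.0114
```

Emit:
drive_tool(
  steps=[
    {"tx": 0,"ty": 0,"tz": 1,"rx": 0,"ry": 0,"rz": 0,"grip": 0},
    {"tx": 0,"ty": 0,"tz": 1,"rx": 0,"ry": 0,"rz": 0,"grip": 0},
    {"tx": 0,"ty": 0,"tz": 1,"rx": 0,"ry": 0,"rz": 0,"grip": 0},
    {"tx": 0,"ty": 0,"tz": 1,"rx": 0,"ry": 0,"rz": 0,"grip": 0},
    {"tx": 0,"ty": 0,"tz": 0,"rx": 0,"ry": 0,"rz": 0,"grip": 0},
  ],
)

```text
t: 11.43
position: [0.6285, 0.2217, 0.1992]
eef_rot: [0.841, 0.542, 0.0, 0.0]
contact_force: [0.6, -0.2, -2.8]
grip_width: 0.0112
```

Emit:
drive_tool(
  steps=[
    {"tx": 0,"ty": 0,"tz": 1,"rx": 0,"ry": 0,"rz": 0,"grip": 0},
    {"tx": 0,"ty": 0,"tz": 1,"rx": 0,"ry": 0,"rz": 0,"grip": 0},
    {"tx": 0,"ty": 0,"tz": 1,"rx": 0,"ry": 0,"rz": 0,"grip": 0},
    {"tx": 0,"ty": 0,"tz": 1,"rx": 0,"ry": 0,"rz": 0,"grip": 0},
    {"tx": 0,"ty": 0,"tz": 0,"rx": 0,"ry": 0,"rz": 0,"grip": 0},
    {"tx": 0,"ty": 0,"tz": 0,"rx": 0,"ry": 0,"rz": 0,"grip": 0},
  ],
)

```text
t: 11.93
position: [0.6283, 0.2215, 0.2026]
eef_rot: [0.841, 0.542, -0.0, -0.0]
contact_force: [0.3, 0.2, -4.8]
grip_width: 0.0111
```

Emit:
drive_tool(
  steps=[
    {"tx": 0,"ty": 0,"tz": 1,"rx": 0,"ry": 0,"rz": 0,"grip": 0},
    {"tx": 0,"ty": 0,"tz": 1,"rx": 0,"ry": 0,"rz": 0,"grip": 0},
    {"tx": 0,"ty": 0,"tz": 1,"rx": 0,"ry": 0,"rz": 0,"grip": 0},
    {"tx": 0,"ty": 0,"tz": 0,"rx": 0,"ry": 0,"rz": 0,"grip": 0},
    {"tx": 0,"ty": 0,"tz": 0,"rx": 0,"ry": 0,"rz": 0,"grip": 0},
  ],
)

```text
t: 12.35
position: [0.6283, 0.2216, 0.2058]
eef_rot: [0.841, 0.542, -0.0, 0.0]
contact_force: [0.0, 0.7, -6.0]
grip_width: 0.0119
```

Emit:
drive_tool(
  steps=[
    {"tx": 0,"ty": 0,"tz": 1,"rx": 0,"ry": 0,"rz": 0,"grip": 0},
    {"tx": 0,"ty": 0,"tz": 0.6,"rx": 0,"ry": 0,"rz": 0,"grip": 0},
    {"tx": 0,"ty": 0,"tz": 0,"rx": 0,"ry": 0,"rz": 0,"grip": 0},
    {"tx": 0,"ty": 0,"tz": 0,"rx": 0,"ry": 0,"rz": 0,"grip": 0},
    {"tx": 0,"ty": 0,"tz": 0,"rx": 0,"ry": 0,"rz": 0,"grip": 0},
  ],
)

```text
t: 12.77
position: [0.6283, 0.2216, 0.2074]
eef_rot: [0.841, 0.542, -0.0, -0.0]
contact_force: [0.2, 0.1, -7.1]
grip_width: 0.0112
```

Emit:
drive_tool(
  steps=[
    {"tx": 0,"ty": 0,"tz": 0,"rx": 0,"ry": 0,"rz": 0.03,"grip": 0},
    {"tx": 0,"ty": 0,"tz": 0,"rx": 0,"ry": 0,"rz": 0.03,"grip": 0},
    {"tx": 0,"ty": 0,"tz": 0,"rx": 0,"ry": 0,"rz": 0.03,"grip": 0},
    {"tx": 0,"ty": 0,"tz": 0,"rx": 0,"ry": 0,"rz": 0.03,"grip": 0},
    {"tx": 0,"ty": 0,"tz": 0,"rx": 0,"ry": 0,"rz": 0.03,"grip": 0},
    {"tx": 0,"ty": 0,"tz": 0,"rx": 0,"ry": 0,"rz": 0.03,"grip": 0},
    {"tx": 0,"ty": 0,"tz": 0,"rx": 0,"ry": 0,"rz": 0,"grip": 0},
  ],
)

```text
t: 13.35
position: [0.6281, 0.2217, 0.2073]
eef_rot: [0.788, 0.616, -0.0, -0.0]
contact_force: [-0.4, 0.4, -7.4]
grip_width: 0.0117
```

```bash
cat > st.py <<'E'
from h import *
s=get_state();x=R.from_quat(s['eef_rot']).as_matrix()
print(s['t'],s['position'].round(4),'yaw',round(np.arctan2(x[1,0],x[0,0])-np.pi/2,4),x[:2,2].round(4),s['contact_force'].round(2),s['torque'].round(3),s['qpos'].round(2))
E
python3 st.py
```

```text
13.35 [0.6281 0.2217 0.2073] yaw -0.2443 [-0.0008  0.0001] [-0.42  0.38 -7.44] [ 0.116  0.099 -0.022] [-0.05  0.66 -0.64  1.5   0.42  1.12  0.56]
```

Emit:
drive_tool(
  steps=[
    {"tx": 0,"ty": 0,"tz": 0,"rx": 0,"ry": 0,"rz": 0.04,"grip": 0},
    {"tx": 0,"ty": 0,"tz": 0,"rx": 0,"ry": 0,"rz": 0.04,"grip": 0},
    {"tx": 0,"ty": 0,"tz": 0,"rx": 0,"ry": 0,"rz": 0.04,"grip": 0},
    {"tx": 0,"ty": 0,"tz": 0,"rx": 0,"ry": 0,"rz": 0.04,"grip": 0},
    {"tx": 0,"ty": 0,"tz": 0,"rx": 0,"ry": 0,"rz": 0.04,"grip": 0},
    {"tx": 0,"ty": 0,"tz": 0,"rx": 0,"ry": 0,"rz": 0.04,"grip": 0},
    {"tx": 0,"ty": 0,"tz": 0,"rx": 0,"ry": 0,"rz": 0.04,"grip": 0},
    {"tx": 0,"ty": 0,"tz": 0,"rx": 0,"ry": 0,"rz": 0.04,"grip": 0},
    {"tx": 0,"ty": 0,"tz": 0,"rx": 0,"ry": 0,"rz": 0.04,"grip": 0},
    {"tx": 0,"ty": 0,"tz": 0,"rx": 0,"ry": 0,"rz": 0.04,"grip": 0},
    {"tx": 0,"ty": 0,"tz": 0,"rx": 0,"ry": 0,"rz": 0,"grip": 0},
  ],
)

```text
t: 14.27
position: [0.6281, 0.2217, 0.2073]
eef_rot: [0.65, 0.76, -0.0, -0.0]
contact_force: [-0.2, 0.6, -8.1]
grip_width: 0.0113
```

```bash
python3 st.py
```

```text
14.2667 [0.6281 0.2217 0.2073] yaw 0.1551 [-0.0008  0.    ] [-0.17  0.6  -8.1 ] [0.14  0.185 0.015] [ 0.01  0.68 -0.74  1.5   0.48  1.15  0.9 ]
```

Emit:
drive_tool(
  steps=[
    {"tx": 0,"ty": 0,"tz": 0,"rx": 0,"ry": 0,"rz": 0.03,"grip": 0},
    {"tx": 0,"ty": 0,"tz": 0,"rx": 0,"ry": 0,"rz": 0.03,"grip": 0},
    {"tx": 0,"ty": 0,"tz": 0,"rx": 0,"ry": 0,"rz": 0,"grip": 0},
  ],
)

```text
t: 14.52
position: [0.6282, 0.2216, 0.2074]
eef_rot: [0.628, 0.778, -0.0, -0.0]
contact_force: [-0.1, 0.2, -7.7]
grip_width: 0.0116
```

```bash
python3 st.py
```

```text
14.5167 [0.6282 0.2216 0.2074] yaw 0.2137 [-0.0006 -0.    ] [-0.09  0.18 -7.68] [0.168 0.276 0.051] [ 0.01  0.68 -0.76  1.5   0.5   1.15  0.95]
```

Emit:
drive_tool(
  steps=[
    {"tx": 0,"ty": 0,"tz": 0,"rx": 0,"ry": 0,"rz": 0.025,"grip": 0},
    {"tx": 0,"ty": 0,"tz": 0,"rx": 0,"ry": 0,"rz": 0.025,"grip": 0},
    {"tx": 0,"ty": 0,"tz": 0,"rx": 0,"ry": 0,"rz": 0,"grip": 0},
  ],
)

```text
t: 14.77
position: [0.6283, 0.2216, 0.2074]
eef_rot: [0.607, 0.794, -0.0, -0.0]
contact_force: [-2.1, 0.0, -7.5]
grip_width: 0.0114
```

```bash
python3 st.py
```

```text
14.7667 [0.6283 0.2216 0.2074] yaw 0.2656 [-0.0003 -0.0001] [-2.13  0.04 -7.48] [ 0.114  0.339 -0.018] [ 0.02  0.69 -0.77  1.5   0.5   1.16  1.  ]
```

Emit:
drive_tool(
  steps=[
    {"tx": 0,"ty": 0,"tz": 0,"rx": 0,"ry": 0,"rz": 0.02,"grip": 0},
    {"tx": 0,"ty": 0,"tz": 0,"rx": 0,"ry": 0,"rz": 0.02,"grip": 0},
    {"tx": 0,"ty": 0,"tz": 0,"rx": 0,"ry": 0,"rz": 0,"grip": 0},
  ],
)

```text
t: 15.02
position: [0.6284, 0.2216, 0.2074]
eef_rot: [0.591, 0.807, -0.0, -0.0]
contact_force: [-1.3, 0.2, -7.5]
grip_width: 0.0115
```

```bash
python3 st.py
```

```text
15.0167 [0.6284 0.2216 0.2074] yaw 0.3058 [-0.0001 -0.    ] [-1.31  0.21 -7.5 ] [ 0.193  0.385 -0.005] [ 0.02  0.69 -0.78  1.5   0.51  1.16  1.03]
```

Emit:
drive_tool(
  steps=[
    {"tx": 0,"ty": 0,"tz": 0,"rx": 0,"ry": 0,"rz": 0.015,"grip": 0},
    {"tx": 0,"ty": 0,"tz": 0,"rx": 0,"ry": 0,"rz": 0.015,"grip": 0},
    {"tx": 0,"ty": 0,"tz": 0,"rx": 0,"ry": 0,"rz": 0,"grip": 0},
  ],
)

```text
t: 15.27
position: [0.6286, 0.2216, 0.2075]
eef_rot: [0.579, 0.815, 0.0, 0.0]
contact_force: [-0.1, 0.1, -7.4]
grip_width: 0.0115
```

```bash
python3 st.py
```

```text
15.2667 [0.6286 0.2216 0.2075] yaw 0.3353 [0.0004 0.0001] [-0.14  0.1  -7.43] [ 0.189  0.152 -0.076] [ 0.03  0.69 -0.79  1.5   0.52  1.16  1.06]
```

Emit:
drive_tool(
  steps=[
    {"tx": 0,"ty": 0,"tz": 0,"rx": 0,"ry": 0,"rz": 0.015,"grip": 0},
    {"tx": 0,"ty": 0,"tz": 0,"rx": 0,"ry": 0,"rz": 0.015,"grip": 0},
    {"tx": 0,"ty": 0,"tz": 0,"rx": 0,"ry": 0,"rz": 0,"grip": 0},
  ],
)

```text
t: 15.52
position: [0.6288, 0.2215, 0.2075]
eef_rot: [0.567, 0.824, 0.0, 0.0]
contact_force: [1.3, 1.2, -8.8]
grip_width: 0.0118
```

```bash
python3 st.py
```

```text
15.5167 [0.6288 0.2215 0.2075] yaw 0.365 [0.0007 0.0001] [ 1.32  1.2  -8.75] [ 0.158 -0.403 -0.229] [ 0.03  0.7  -0.8   1.5   0.52  1.17  1.08]
```

The stop is felt at about 0.35 rad, with the twist torque rising. I'll back off to mid-pocket and let the bowl down.

Emit:
drive_tool(
  steps=[
    {"tx": 0,"ty": 0,"tz": 0,"rx": 0,"ry": 0,"rz": -0.03,"grip": 0},
    {"tx": 0,"ty": 0,"tz": 0,"rx": 0,"ry": 0,"rz": -0.035,"grip": 0},
    {"tx": 0,"ty": 0,"tz": 0,"rx": 0,"ry": 0,"rz": 0,"grip": 0},
    {"tx": 0,"ty": 0,"tz": -1,"rx": 0,"ry": 0,"rz": 0,"grip": 0},
    {"tx": 0,"ty": 0,"tz": -1,"rx": 0,"ry": 0,"rz": 0,"grip": 0},
    {"tx": 0,"ty": 0,"tz": -0.5,"rx": 0,"ry": 0,"rz": 0,"grip": 0},
    {"tx": 0,"ty": 0,"tz": 0,"rx": 0,"ry": 0,"rz": 0,"grip": 0},
  ],
)

```text
t: 16.1
position: [0.6286, 0.2216, 0.205]
eef_rot: [0.594, 0.805, 0.0, 0.0]
contact_force: [1.8, 1.1, -6.4]
grip_width: 0.012
```

```bash
python3 st.py
```

```text
16.1 [0.6286 0.2216 0.205 ] yaw 0.2997 [0.0005 0.0002] [ 1.79  1.09 -6.45] [ 0.116 -0.528 -0.019] [ 0.02  0.69 -0.78  1.5   0.51  1.16  1.02]
```

Emit:
drive_tool(
  steps=[
    {"tx": 0,"ty": 0,"tz": -0.8,"rx": 0,"ry": 0,"rz": 0,"grip": 0},
    {"tx": 0,"ty": 0,"tz": -0.8,"rx": 0,"ry": 0,"rz": 0,"grip": 0},
    {"tx": 0,"ty": 0,"tz": 0,"rx": 0,"ry": 0,"rz": 0,"grip": 0},
    {"tx": 0,"ty": 0,"tz": 0,"rx": 0,"ry": 0,"rz": 0,"grip": 0},
  ],
)

```text
t: 16.43
position: [0.6284, 0.2216, 0.2034]
eef_rot: [0.594, 0.805, 0.0, 0.0]
contact_force: [2.4, 0.5, -6.6]
grip_width: 0.0115
```

```bash
python3 st.py
```

```text
16.4333 [0.6284 0.2216 0.2034] yaw 0.2992 [ 0.0001 -0.0001] [ 2.36  0.45 -6.63] [ 0.079 -0.477  0.023] [ 0.02  0.69 -0.78  1.51  0.51  1.15  1.02]
```

Emit:
drive_tool(
  steps=[
    {"tx": 0,"ty": 0,"tz": -0.6,"rx": 0,"ry": 0,"rz": 0,"grip": 0},
    {"tx": 0,"ty": 0,"tz": 0,"rx": 0,"ry": 0,"rz": 0,"grip": 0},
    {"tx": 0,"ty": 0,"tz": 0,"rx": 0,"ry": 0,"rz": 0,"grip": 0},
  ],
)

```text
t: 16.68
position: [0.6284, 0.2216, 0.2029]
eef_rot: [0.594, 0.805, 0.0, 0.0]
contact_force: [2.1, -1.0, -4.8]
grip_width: 0.0114
```

Emit:
drive_tool(
  steps=[
    {"tx": 0,"ty": 0,"tz": -0.5,"rx": 0,"ry": 0,"rz": 0,"grip": 0},
    {"tx": 0,"ty": 0,"tz": 0,"rx": 0,"ry": 0,"rz": 0,"grip": 0},
    {"tx": 0,"ty": 0,"tz": 0,"rx": 0,"ry": 0,"rz": 0,"grip": 0},
  ],
)

```text
t: 16.93
position: [0.6285, 0.2217, 0.2028]
eef_rot: [0.594, 0.805, 0.0, 0.0]
contact_force: [0.4, -2.3, 0.0]
grip_width: 0.0113
```

```bash
python3 st.py
```

```text
16.9333 [0.6285 0.2217 0.2028] yaw 0.2991 [0.0006 0.    ] [ 0.39 -2.31  0.01] [-0.254 -0.103  0.022] [ 0.02  0.69 -0.78  1.51  0.51  1.15  1.02]
```

The bowl landed at z = 0.2028, which is 3 mm below ridge level, so it's in the pockets. I'll release it.

Emit:
drive_tool(
  steps=[
    {"tx": 0,"ty": 0,"tz": 0,"rx": 0,"ry": 0,"rz": 0,"grip": 0.2},
    {"tx": 0,"ty": 0,"tz": 0,"rx": 0,"ry": 0,"rz": 0,"grip": 0.3},
    {"tx": 0,"ty": 0,"tz": 0,"rx": 0,"ry": 0,"rz": 0,"grip": 0.4},
    {"tx": 0,"ty": 0,"tz": 0,"rx": 0,"ry": 0,"rz": 0,"grip": 0.5},
    {"tx": 0,"ty": 0,"tz": 0,"rx": 0,"ry": 0,"rz": 0,"grip": 0.5},
    {"tx": 0,"ty": 0,"tz": 0,"rx": 0,"ry": 0,"rz": 0,"grip": 0.5},
  ],
)

```text
t: 17.43
position: [0.6283, 0.2217, 0.2023]
eef_rot: [0.594, 0.805, 0.0, -0.0]
contact_force: [-0.5, 0.3, 0.8]
grip_width: 0.0427
```

Emit:
drive_tool(
  steps=[
    {"tx": 0,"ty": 0,"tz": 8,"rx": 0,"ry": 0,"rz": 0,"grip": 0.5},
    {"tx": 0,"ty": 0,"tz": 15,"rx": 0,"ry": 0,"rz": 0,"grip": 0.5},
    {"tx": 0,"ty": 0,"tz": 20,"rx": 0,"ry": 0,"rz": 0,"grip": 0.5},
    {"tx": 0,"ty": 0,"tz": 20,"rx": 0,"ry": 0,"rz": 0,"grip": 0.5},
    {"tx": 0,"ty": 0,"tz": 20,"rx": 0,"ry": 0,"rz": 0,"grip": 0.5},
    {"tx": 0,"ty": 0,"tz": 10,"rx": 0,"ry": 0,"rz": 0,"grip": 0.5},
    {"tx": 0,"ty": 0,"tz": 0,"rx": 0,"ry": 0,"rz": 0,"grip": 0.5},
    {"tx": 0,"ty": 0,"tz": 0,"rx": 0,"ry": 0,"rz": 0,"grip": 0.5},
    {"tx": 0,"ty": 0,"tz": 0,"rx": 0,"ry": 0,"rz": 0,"grip": 0.5},
  ],
)

```text
t: 18.18
position: [0.628, 0.2212, 0.2941]
eef_rot: [0.594, 0.805, -0.001, -0.0]
contact_force: [0.1, -0.3, -0.6]
grip_width: 0.0426
```

```bash
python3 st.py; python3 - <<'E'
from h import *
c=save('scene','s5.png');im=c['color'][90:220,250:410,::-1];cv2.imwrite('pics/s5c.png',cv2.resize(im,None,fx=4.5,fy=4.5,interpolation=cv2.INTER_CUBIC))
yaw=.299;d=np.array([np.cos(yaw),np.sin(yaw)]);p=np.array([.6286,.2213])
q=lambda P:((proj(c,P)-[250,90]+.5)*4.5-.5).round(0)
for z in(.202,):
  print('grip top',q([*p,z+.016]),'bar end',q([*(p-.062*d),z-.02]),'bottom centre',q([*p,z-.135]))
E
```

```text
18.1833 [0.628  0.2212 0.2941] yaw 0.2993 [-0.0014 -0.001 ] [ 0.06 -0.26 -0.62] [-0.019  0.028 -0.057] [ 0.03  0.62 -0.81  1.38  0.45  1.33  1.08]
grip top [370. 154.] bar end [277. 256.] bottom centre [362. 434.]
```

View pics/s5c.png

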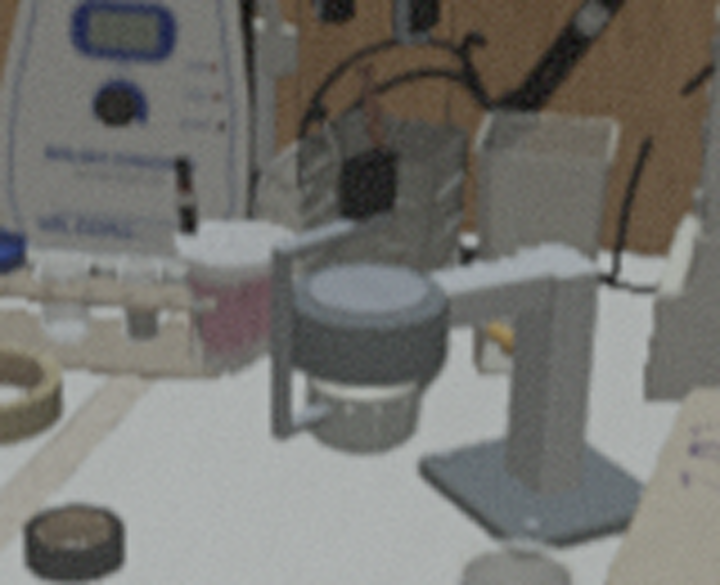

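The bowl hangs level in the head, with the grip top at about (369,150) against a predicted (370,154). The tape and beaker are where they were. I'll hand in.

```bash
python3 -c "
from workcell import job_done
print(job_done())"
```

```text
the job is handed in; nothing more can be done
None
```

The filter bowl is locked in the head and released, and I handed the job in at about t = 18 s of the 72 s; no verdict is reported.

- **Slots:** I carried the bowl in under the head and felt for the slots under a push mostly of 10 to 23 N, more than the light push asked for. The limit is 40 N. They opened at about -0.4 rad.
- **Twist:** I lifted the lugs against the seal at about 7 N and twisted counter-clockwise until torque rose at about 0.35 rad. Then I backed off 0.065 rad into the pockets.
- **Letdown:** The bowl came to rest about 4.7 mm below the lifted height. Its rest height was 0.8 mm above the nominal 82 mm. First contact with the ring was off by the same amount, so I took it as a grasp offset.

**Last checks:** The final scene picture shows the bowl hanging level, with the grip about 1 px from its predicted spot. The contact force on the open, raised gripper is about zero. The tape and beaker look unmoved. The vial was outside that last crop, so I did not check it by picture, but the arm never went near it.

The first three move calls were refused for missing keys and moved nothing.

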